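# Snug down the manifold's tapered plug with the crank key

## Robot

A 7-joint arm with a two-finger parallel gripper is mounted at the origin on the work surface. World frame = base frame: x ahead of the robot, y to its left, z up, the work surface at z = 0. Lengths are in m, angles in rad, forces in N, time in s.
With the tool pointing down it reaches from about 0.425 to 0.875 m from the base axis. Payload 4.7 kg.
Tool frame: the origin (TCP) lies midway between the tips of the shut fingers; the grasp point (between the pads) lies ctrl.grasp_offset behind it (ctrl.grasp_offset is the distance from the TCP to the grasp point, in m); z points along the fingers, y is the line along which they close (so a half turn about z gives the same grasp; the last joint's range is limited). The gripper opens to 87 mm and grips with 3 to 60 N. Pads are 19 mm wide; open, the fingers measure 117 mm over their backs; the gripper's body (75 mm by 190 mm) begins 51 mm behind the grasp point.
Start: joints at [-1.14, 0.321, -0.07, 1.45, 0.023, 1.371, -0.057], TCP at [0.263, 0.594, 0.223] pointing down, gripper open.
Joint ranges: [-2.86, 2.86], [-0.3, 2.09], [-1.38, 1.24], [0.06, 2.45], [-1.56, 4.7], [0.09, 2.05], [-2.69, 2.69]. Speed limits (rad/s): [2.57, 2.57, 3.14, 3.14, 3.14, 3.14, 3.14].

## Interface

Orientations are given as a rotation vector (axis times angle).
In Python, from bench import ctrl gives the robot as it stands. The module is installed in compiled form; this text tells all that it offers.
- The arm moves only by the tool jog_arm, never from a script. Its argument "moves" is one flat list of numbers, 7 for each row, row after row: the shift along the tool's x, y, z in units of 30 cm (1.0 is 30 cm), then the turn, a rotation vector about the tool's x, y, z in units of 60 degrees (1.0 is 60 degrees), then the gripper's target within -1 to 1 (fully open at 1, half-way at 0, shut at -1). In form: [x, y, z, wx, wy, wz, fingers, x, y, z, wx, wy, wz, fingers, ...]. A call has exactly 8 rows; each row is the pose to reach, as a shift and turn from the pose commanded when the call began, along the tool's axes at that moment; what a row does not reach only later rows make up. A row lasts 1/8 s, in which the tool goes at most 62.5 mm and 10.7 degrees, less where a joint would pass 70% of its speed; a pose out of reach is approached as far as the arm can. A call with a number of a shift or a turn outside -1 to 1 is refused whole. A call with a gripper value outside its range is refused whole. The fingers move at their own pace and stop on an object; "newtons" is the grip in N (left out, the last holds). Time passes only in rows, so rows that repeat a pose let the fingers close, or fill a call up. It gives the time, the measured TCP pose, the force, the opening and the grip force at its end, in the units of the state.
- ctrl.get_state(): the state, without advancing time (a new reading comes with each control period).
- ctrl.get_image(name): name is "side" or "top" or "wrist"; returns a dict with "pixels" (420x560x3 uint8, red, green, blue), "fx", "fy", "cx", "cy" (pixels), "xyz" and "rotation" of the camera in the world; the wrist camera has in their place "tool_from_camera" (4x4, takes a point from camera to tool coordinates, whose origin is the TCP and whose axes are the flange's). Camera axes: x right, y up, looking along -z (the intrinsics and any distortion apply to the point x, -y, -z); pixel columns grow to the right and rows downward; lengths in m; the calibration is good to about 2 mm. A picture is of the moment at which its call begins: read the wrist's pose just before it. There is no depth.
- ctrl.close_job(): hands the job in; it is judged then, once.
The state is a dict: "time": time; "joint_positions": joint angles; "qd": joint speeds; "joint_torque": joint torques, N m; "position": TCP position; "tool_rot": TCP orientation; "ft_force": force on the tool from outside, world axes, zero at the start; "torque": the same for the moment, N m; "grip_width": opening from 0.0 (shut) to 1.0 (fully open); "grip_force": force on a finger pad.
Only numpy, scipy, OpenCV 4.12 (cv2) and the standard library are available. Lean on these libraries where they do the work, as an engineer would, in place of code of your own. Each camera call takes 0.05 s, during which the arm holds its last target. There are 200 camera calls.

## Task

One port of the aluminium filtration manifold has a loose brass taper plug: set the crank key from the white tray fully down on its square head and let go, then take the key again by its red handle (or its hub, in several holds) and turn it clockwise, seen from above, until the plug bites and turns stiffly, and from there an eighth of a turn more, no further than a fifth of a turn. Then lift the key off and stand it, socket down, back on the floor of the tray with nothing holding it. Do not disturb the pipette, the bottle or the beaker.

Things in the scene. Friction and masses are not known exactly. Their poses are not given: they have to be found in the camera images.
- plug_head (a point): Brass square head of the loose plug, in any of the manifold's three ports (the others hold steel blanks 6 mm high). 18 mm across flats, sides along this point's x and y, z up; 18 mm high, top 5 mm coned to 11 mm across. Point on its upright axis, 9 mm above the collar it stands on. Turned clockwise (-z) it runs nearly freely (0.04 N m) for an unknown 1.3 to 2.9 rad, then bites.
- taper (a joint): How far the plug has turned clockwise since its taper bit, rad: 0 while it runs freely. It bites at 0.4 N m and stiffens by 0.25 N m per rad; it stays where left and does not visibly sink. Snug is an eighth of a turn, 0.8; under 0.4 is not tight, over 1.3 ruins the port.
- manifold_top (a point): Fixed aluminium manifold, 64 x 210 mm; three round collars, 44 mm across, 65 mm apart along its y. Point on top of the middle collar, 46 mm above the table: the height where the key's underside rests when fully down. z up, y along the block.
- key_hub (a point): Loose crank key, 0.3 to 0.45 kg, balanced on its hub, socket down. Point at the centre of its blue hub, 34 x 34 (x, y) x 34 mm high, z up. Socket underneath: 21.6 mm square, sides along x and y, 21 mm deep: fits the head in four yaws, play 10 degrees either way. A bar 14 mm wide, 12 high, runs along x through the hub's top (5 to 17 mm above this point), to x +80 and -72 mm.
- key_handle (a point): Middle of the key's upright round red handle, 18 mm thick and 38 mm high, 70 mm from the hub's axis along the key's +x, 36 mm above key_hub. The handle is fixed to the bar; its foot is the bar's top, 19 mm below this point.
- key_foot (a point): Centre of the underside of the key's hub, 17 mm below key_hub (same axes).
- tray_in (a point): Centre of the inner floor of the fixed white tray, floor 4 mm above the table, 152 x 192 mm (x, y) inside, rim 6 mm above the floor. The key starts standing on it.
- pipette_mid (a point): Bystander: loose white pipette with a yellow button, 250 mm long, 26 mm high, lying on the table in front of the manifold; point near its middle.
- bottle_mid (a point): Bystander: loose amber bottle with a blue cap, 44 mm across, 75 mm high; point half-way up.
- beaker_mid (a point): Bystander: loose glass beaker, 60 mm across, 70 mm high; point half-way up.
Mind the look-alikes: they are no part of the job. Several things look just like the part that bears key_hub: the one meant starts farthest from the robot's base.

How it is judged:
On the way, in this order (a step that is already met when the one before it is completed fails the run):
1. the key stands fully down on the loose plug's square head and nothing holds it (horizontal distance between key_foot and plug_head below 0.006 m and z of key_foot in the frame of manifold_top below 0.005 m and angle between key_foot's own z axis and vertical below 0.12 rad and contact force between the fingers and key below 0.05 N), for 0.2 s.
2. the plug is turned snug with the key on it (horizontal distance between key_foot and plug_head below 0.01 m and value of joint taper above 0.4 rad), for 0.1 s.
At the end, for the whole second after the job is handed in: The plug is snug (0.4 to 1.3 rad past the point where it bit) and the key stands upright, released and at rest, with its hub wholly on the tray's inner floor (value of joint taper between 0.4 and 1.3 rad and x of key_foot in the frame of tray_in between -0.065 and 0.065 m and y of key_foot in the frame of tray_in between -0.085 and 0.085 m and z of key_foot in the frame of tray_in below 0.005 m and angle between key_foot's own z axis and vertical below 0.1 rad and linear speed of key below 0.02 m/s); the robot touches nothing.
It fails at once if the plug is over-tightened, more than 1.3 rad past the bite (value of joint taper above 1.3 rad).
It fails at once if the key is dropped or knocked over (angle between key_foot's own z axis and vertical above 0.6 rad).
It fails at once if the pipette is moved more than 40 mm or tipped (distance of pipette_mid from where it was at the start of the episode above 0.04 m or angle between pipette_mid's own z axis and vertical above 0.5 rad).
It fails at once if the bottle is moved more than 40 mm or tipped (distance of bottle_mid from where it was at the start of the episode above 0.04 m or angle between bottle_mid's own z axis and vertical above 0.5 rad).
It fails at once if the beaker is moved more than 40 mm or tipped (distance of beaker_mid from where it was at the start of the episode above 0.04 m or angle between beaker_mid's own z axis and vertical above 0.5 rad).
It also fails if it takes over 72 s, if anything falls off the work surface, if the arm or the gripper's body presses on something with over 40 N, if the wrist force passes 120 N, or if a joint passes its speed limit or range.

## Working session

There is one attempt and no reset: what is moved stays moved. The work goes in short steps, Python scripts to look and compute and a tool call to move; the robot and the scene stay as the last step left them, time stands still between calls to the robot, and variables do not carry over. Pictures are saved under pics/ and viewed, at most 10 in all, crops included, and the job is handed in when it is done.

Besides the shell and the picture viewer there is one more tool, called as name(argument=value, ...) on one line, values as JSON. jog_arm: Moves the arm, as the interface text tells. Its arguments: {"type":"object","properties":{"moves":{"type":"array"},"newtons":{"type":"number"}},"required":["moves"]}

```bash
mkdir -p pics; cat > h.py <<'E'
import numpy as np, cv2, pickle
from bench import ctrl
from scipy.spatial.transform import Rotation as R
def snap(name,fn):
    s=ctrl.get_state(); d=ctrl.get_image(name)
    cv2.imwrite('pics/'+fn+'.png',d['pixels'][:,:,::-1]); 
    d['state']=s; pickle.dump(d,open('pics/'+fn+'.pkl','wb')); return d
def load(fn): return pickle.load(open('pics/'+fn+'.pkl','rb'))
def cam(d):
    if 'tool_from_camera' in d:
        s=d['state'];T=np.eye(4);T[:3,:3]=R.from_rotvec(s['tool_rot']).as_matrix();T[:3,3]=s['position']
        C=T@np.array(d['tool_from_camera']);return C[:3,3],C[:3,:3]
    r=np.array(d['rotation'],float)
    r=R.from_rotvec(r).as_matrix() if r.shape==(3,) else r
    return np.array(d['xyz']),r
def pt(d,u,v,z):
    p,r=cam(d); ray=r@np.array([(u-d['cx'])/d['fx'],-(v-d['cy'])/d['fy'],-1.])
    return p+ray*(z-p[2])/ray[2]
def proj(d,X):
    p,r=cam(d);c=r.T@(np.array(X)-p);return d['cx']+d['fx']*c[0]/-c[2],d['cy']-d['fy']*c[1]/-c[2]
E
python3 - <<'E'
from h import *
for n in('top','side'):
    d=snap(n,n+'0');print({k:v for k,v in d.items() if k not in('pixels','state')})
print(ctrl.get_state(),ctrl.grasp_offset)
E
```

```text
{'fx': 530.7770650281294, 'fy': 530.7770650281294, 'cx': 283.02446949237174, 'cy': 217.96053993663932, 'xyz': array([ 0.29147061, -0.04706334,  1.25763517]), 'rotation': array([ 0.0849917 , -0.12682746, -1.54822307])}
{'fx': 493.95447915710764, 'fy': 493.95447915710764, 'cx': 276.0339071557252, 'cy': 208.90731171109684, 'xyz': array([0.31311519, 0.61550106, 0.76932249]), 'rotation': array([ 0.12436696, -1.16899859, -2.74633244])}
{'time': 0.1, 'joint_positions': array([-1.13989477,  0.32170973, -0.07013339,  1.45155302,  0.02258979,
        1.37082118, -0.05691774]), 'qd': array([ 0.00144012, -0.00301854, -0.00030733, -0.00354609, -0.00141286,
       -0.0004414 , -0.0002663 ]), 'joint_torque': array([-1.23823056e-04, -4.92572987e+01, -4.05759634e-01, -3.13398314e+01,
       -6.41116197e-02,  3.94775870e-02,  8.62745037e-05]), 'position': array([0.26295426, 0.59388559, 0.22159669]), 'tool_rot': array([-6.49839193e-01, -3.07335693e+00,  2.63848348e-03]), 'ft_force': array([-0.0625576 , -0.87996594, -0.77616668]), 'torque': array([ 0.01013213, -0.00363761,  0.00065359]), 'grip_force': 0.0, 'grip_width': 1.0027747930747224} 0.0187
```

View pics/top0.png

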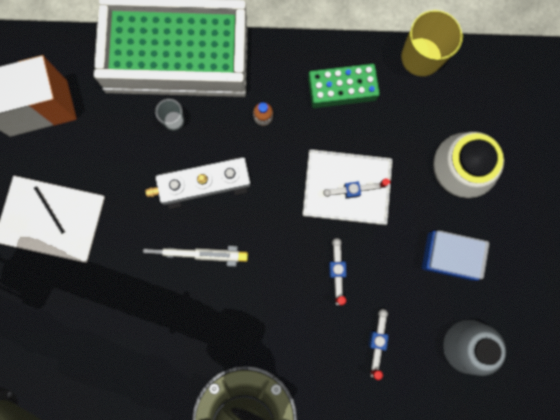

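View pics/side0.png

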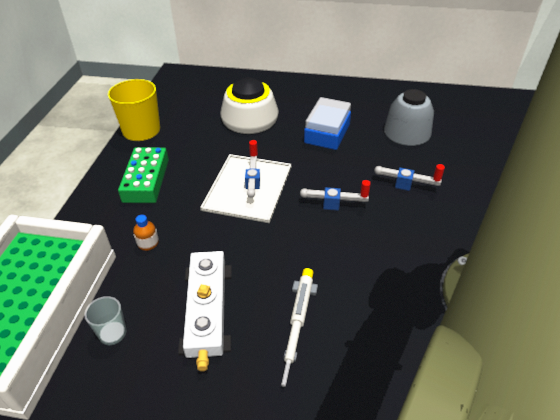

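The top view shows the brass head in the middle port at about (202,179). The tray key has its hub at (353,189), handle top at (386,182) and bar tail at (327,192). The bottle is at (263,113), the beaker at (170,114), and the pipette runs from (145,252) to (247,257).

```bash
python3 - <<'E'
from h import *
d=load('top0');s=load('side0')
def P(n,u,v,z,d=d):
    q=pt(d,u,v,z);print(n,q.round(4),'r',np.hypot(q[0],q[1]).round(3));return q
h=P('hub',353,188.5,.038);P('handle top',386,182,.078);t=P('tail',326.5,192.5,.034)
P('plug',202,179,.064);a=P('blankL',174.5,184.5,.052);b=P('blankR',229.5,173,.052)
print('manifold yaw of y',np.degrees(np.arctan2(*(b-a)[1::-1])),np.linalg.norm(b-a))
for c in((308,151),(392,157),(389,223),(304,215)):P('tray',*c,.01)
P('bottle',263,107,.075);P('beaker',169,108,.07)
P('pip',145,252,.013);P('pip',247,257,.013)
P('s hub',253,176,.038,s);P('s handle',253,144,.078,s);P('s plug',204,290,.064,s)
P('s tail',252,192,.034,s)
a=P('s blank',205,263,.052,s);b=P('s blank',202,322,.052,s);print((a+b)/2)
E
```

```text
hub [ 0.5311 -0.2411  0.038 ] r 0.583
handle top [ 0.5401 -0.3102  0.078 ] r 0.623
tail [ 0.5209 -0.1793  0.034 ] r 0.551
plug [0.54   0.1091 0.064 ] r 0.551
blankL [0.5281 0.1732 0.052 ] r 0.556
blankR [0.5581 0.0479 0.052 ] r 0.56
manifold yaw of y -76.51373578386793 0.12883133568680302
tray [ 0.6263 -0.1364  0.01  ] r 0.641
tray [ 0.6165 -0.3405  0.01  ] r 0.704
tray [ 0.455  -0.3318  0.01  ] r 0.563
tray [ 0.4698 -0.1287  0.01  ] r 0.487
bottle [ 0.7106 -0.0263  0.075 ] r 0.711
beaker [0.704  0.1907 0.07  ] r 0.729
pip [0.3741 0.2414 0.013 ] r 0.445
pip [0.3672 0.0038 0.013 ] r 0.367
s hub [ 0.5284 -0.2329  0.038 ] r 0.577
s handle [ 0.5407 -0.3007  0.078 ] r 0.619
s plug [0.5417 0.117  0.064 ] r 0.554
s tail [ 0.5203 -0.1828  0.034 ] r 0.551
s blank [0.5612 0.0473 0.052 ] r 0.563
s blank [0.5303 0.1739 0.052 ] r 0.558
[0.54574971 0.11063966 0.052     ]
```

```bash
cat >> h.py <<'E'
def goal(x,y,z,yaw,s=None):
    """numbers for a move to TCP pose; yaw (deg) = direction of tool y axis in world, tool down"""
    s=s or ctrl.get_state();R0=R.from_rotvec(s['tool_rot']).as_matrix()
    a=np.radians(yaw);ty=np.array([np.cos(a),np.sin(a),0]);tz=np.array([0,0,-1.]);tx=np.cross(ty,tz)
    Rg=np.c_[tx,ty,tz];t=R0.T@(np.array([x,y,z])-s['position'])/.3
    w=R.from_matrix(R0.T@Rg).as_rotvec()/np.radians(60)
    print('shift',t.round(3),'turn',w.round(3),'q7',s['joint_positions'][6].round(2))
def st():
    s=ctrl.get_state();m=R.from_rotvec(s['tool_rot']).as_matrix()
    print('t',round(s['time'],2),'p',s['position'].round(4),'yaw_y',np.degrees(np.arctan2(m[1,1],m[0,1])).round(2),'tilt',np.degrees(np.arccos(-m[2,2])).round(2),'q7',s['joint_positions'][6].round(3),'F',s['ft_force'].round(1),'M',s['torque'].round(3),'w',round(s['grip_width'],3),'gf',round(s['grip_force'],1))
E
python3 - <<'E'
from h import *
st()
d=snap('wrist','w0');print(np.array(d['tool_from_camera']).round(3),d['fx'],d['cx'],d['cy'])
goal(.5,.11,.25,-155);goal(.48,.11,.25,15);goal(.5,.11,.25,105)
E
```

```text
t 0.1 p [0.263  0.5939 0.2216] yaw_y 66.12 tilt 0.1 q7 -0.057 F [-0.1 -0.9 -0.8] M [ 0.01  -0.004  0.001] w 1.003 gf 0.0
[[ 0.001  0.959  0.282  0.078]
 [ 1.    -0.001  0.    -0.   ]
 [ 0.001  0.282 -0.959 -0.162]
 [ 0.     0.     0.     1.   ]] 359.6679294090107 273.05235939765583 213.29283835870754
shift [-1.375 -1.155 -0.092] turn [-1.000e-03 -2.000e-03 -2.315e+00] q7 -0.06
shift [-1.314 -1.182 -0.092] turn [-0.001  0.001  0.852] q7 -0.06
shift [-1.375 -1.155 -0.092] turn [-0.001 -0.    -0.648] q7 -0.06
```

```bash
python3 - <<'E'
from h import *
goal(.53,.11,.25,12)
E
```

```text
shift [-1.467 -1.115 -0.093] turn [-0.001  0.001  0.902] q7 -0.06
```

jog_arm(moves=[-0.1, -0.08, -0.01, 0, 0, 0.06, 1, -0.22, -0.17, -0.02, 0, 0, 0.14, 1, -0.36, -0.27, -0.03, 0, 0, 0.22, 1, -0.5, -0.38, -0.04, 0, 0, 0.31, 1, -0.64, -0.49, -0.05, 0, 0, 0.4, 1, -0.78, -0.6, -0.06, 0, 0, 0.48, 1, -0.9, -0.69, -0.07, 0, 0, 0.56, 1, -1, -0.76, -0.08, 0, 0, 0.62, 1])

```text
time: 1.15
position: [0.446, 0.2624, 0.2467]
tool_rot: [-1.601, -2.703, -0.0]
ft_force: [0.8, 0.6, -0.5]
grip_width: 0.997
grip_force: 0.0
```

```bash
python3 - <<'E'
from h import *
st();goal(.53,.11,.25,12)
E
```

```text
t 1.15 p [0.446  0.2624 0.2467] yaw_y 28.71 tilt 0.01 q7 -0.077 F [ 0.8  0.6 -0.5] M [-0.057  0.016  0.001] w 0.997 gf 0.0
shift [-0.58   0.001 -0.011] turn [ 0.    -0.     0.279] q7 -0.08
```

jog_arm(moves=[-0.1, 0, 0, 0, 0, 0.05, 1, -0.22, 0, 0, 0, 0, 0.1, 1, -0.34, 0, 0, 0, 0, 0.16, 1, -0.46, 0, 0, 0, 0, 0.22, 1, -0.55, 0, -0.01, 0, 0, 0.27, 1, -0.58, 0, -0.01, 0, 0, 0.28, 1, -0.58, 0, -0.01, 0, 0, 0.28, 1, -0.58, 0, -0.01, 0, 0, 0.28, 1])

```text
time: 2.15
position: [0.5288, 0.1138, 0.2494]
tool_rot: [-1.971, -2.445, -0.0]
ft_force: [-0.1, 0.5, -0.7]
grip_width: 1.001
grip_force: 0.0
```

```bash
python3 - <<'E'
from h import *
st();d=snap('wrist','w1');print(proj(d,[.541,.112,.064]))
E
```

```text
t 2.15 p [0.5288 0.1138 0.2494] yaw_y 12.27 tilt 0.05 q7 -0.02 F [-0.1  0.5 -0.7] M [-0.122  0.055 -0.017] w 1.001 gf 0.0
(np.float64(285.9800494426344), np.float64(193.8676411519902))
```

View pics/w1.png

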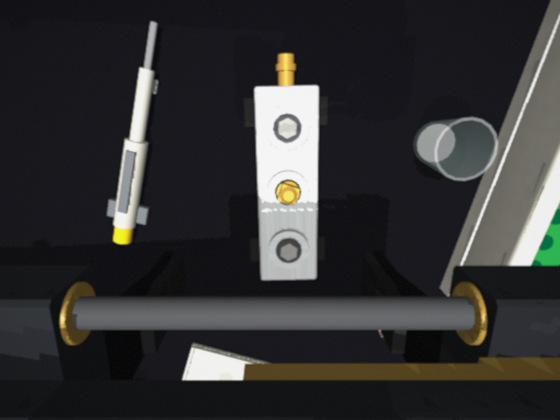

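The brass head is at about (288,192), near its predicted position, with steel blanks at (288,128) and (289,250). I'll enlarge it to read the head's yaw.

```bash
python3 - <<'E'
from h import *
d=load('w1');im=d['pixels'][165:220,260:315,::-1]
cv2.imwrite('pics/w1c.png',cv2.resize(im,(550,550),interpolation=cv2.INTER_CUBIC))
for n,u,v,z in(('head',288,191.5,.064),('b1',287.5,127,.052),('b2',289,250,.052)):print(n,pt(d,u,v,z).round(4))
E
```

```text
head [0.5424 0.1148 0.064 ]
b1 [0.5286 0.1746 0.052 ]
b2 [0.559  0.0498 0.052 ]
```

View pics/w1c.png

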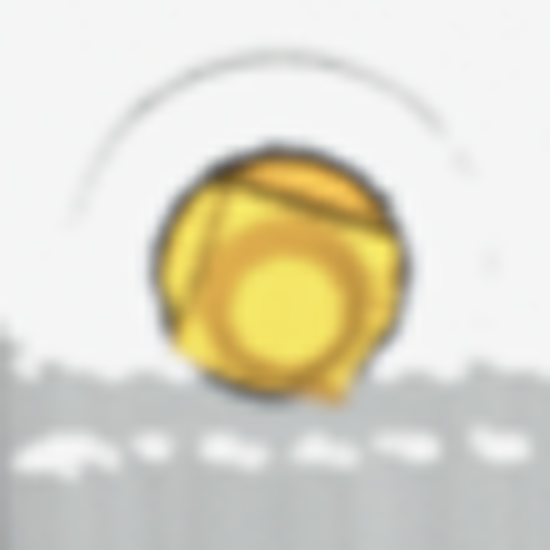

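The enlarged crop shows the cone-top circle at about (287,305), which is pixel (288.2,195). The square's corners are at about (222,180), (395,230), (345,400) and (175,350).

```bash
python3 - <<'E'
from h import *
d=load('w1')
f=lambda u,v,z:pt(d,260+u/10-.45,165+v/10-.45,z)
print('top',f(287,305,.064))
c=[f(*q,.059)[:2] for q in((222,180),(395,230),(345,400),(175,350))]
print(np.mean(c,0))
for i in range(4):
    e=c[(i+1)%4]-c[i];print(np.linalg.norm(e),np.degrees(np.arctan2(e[1],e[0]))%90)
s=load('side0')
goal(.53,-.20,.22,8)
E
```

```text
top [0.54346505 0.11130945 0.064     ]
[0.54332158 0.11156795]
0.018041783271593195 85.99926783970218
0.018194156617732687 87.34101110593855
0.018002083401500998 85.49913264424987
0.018038060862615193 87.48094402407405
shift [-1.023 -0.218  0.097] turn [-0.    -0.001  0.071] q7 -0.02
```

Head edges measure 18.0 mm as given, at (0.5434, 0.1114) with yaw -3.4° mod 90. Now to the key.

jog_arm(moves=[-0.1, -0.02, 0.01, 0, 0, 0.01, 1, -0.24, -0.05, 0.02, 0, 0, 0.02, 1, -0.4, -0.08, 0.03, 0, 0, 0.03, 1, -0.56, -0.12, 0.05, 0, 0, 0.04, 1, -0.72, -0.16, 0.07, 0, 0, 0.05, 1, -0.86, -0.19, 0.08, 0, 0, 0.06, 1, -0.96, -0.21, 0.09, 0, 0, 0.07, 1, -1, -0.22, 0.1, 0, 0, 0.07, 1])

```text
time: 3.2
position: [0.5276, -0.196, 0.2195]
tool_rot: [2.064, 2.368, -0.0]
ft_force: [-0.4, 0.0, -0.2]
grip_width: 1.002
grip_force: 0.0
```

jog_arm(moves=[-0.05, 0, 0.03, 0, 0, 0, 1, -0.1, -0.02, 0.07, 0, 0, 0, 1, -0.13, -0.02, 0.1, 0, 0, 0, 1, -0.14, -0.02, 0.1, 0, 0, 0, 1, -0.14, -0.02, 0.1, 0, 0, 0, 1, -0.14, -0.02, 0.1, 0, 0, 0, 1, -0.14, -0.02, 0.1, 0, 0, 0, 1, -0.14, -0.02, 0.1, 0, 0, 0, 1])

```text
time: 4.2
position: [0.5278, -0.2372, 0.1897]
tool_rot: [2.062, 2.37, 0.001]
ft_force: [0.4, -0.7, 0.0]
grip_width: 1.0
grip_force: 0.0
```

```bash
python3 - <<'E'
from h import *
st();d=snap('wrist','w2');u=proj(d,[.53,-.237,.038]);print(u)
im=d['pixels'][:,:,::-1];v0=max(0,int(u[1])-110)
cv2.imwrite('pics/w2c.png',cv2.resize(im[:260,140:420],None,fx=2.2,fy=2.2,interpolation=cv2.INTER_CUBIC))
E
```

```text
t 4.2 p [ 0.5278 -0.2372  0.1897] yaw_y 7.94 tilt 0.03 q7 0.635 F [ 0.4 -0.7  0. ] M [-0.068  0.014 -0.03 ] w 1.0 gf 0.0
(np.float64(276.69819399042024), np.float64(197.64542530514754))
```

View pics/w2c.png

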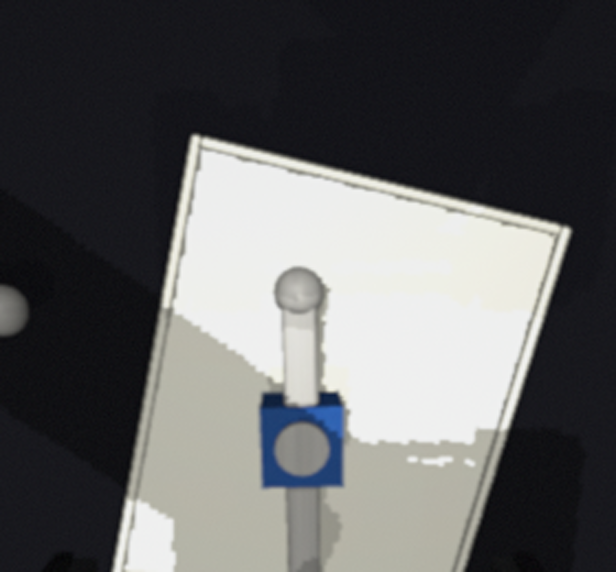

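The hub's top face spans crop (262–343, 405–487) with centre about (302,446), and the tail ball is at (300,290). The key is nearly aligned with the image columns.

```bash
python3 - <<'E'
from h import *
d=load('w2');f=lambda u,v,z:pt(d,140+u/2.2-.27,v/2.2-.27,z)
c=[f(*q,.038)[:2] for q in((262,406),(344,407),(343,487),(263,488))];m=np.mean(c,0);print('hub',m)
for i in range(4):
    e=c[(i+1)%4]-c[i];print(np.linalg.norm(e),np.degrees(np.arctan2(e[1],e[0]))%90)
t=f(299,290,.036)[:2];h=f(302,449,.038)[:2];print(t,h,np.degrees(np.arctan2(*(h-t)[::-1])),np.linalg.norm(h-t))
for q in((196,142),(563,232)):print('tray corner',f(*q,.01))
goal(m[0],m[1],.012,8)
E
```

```text
hub [ 0.53140538 -0.24198998]
0.033067782984528664 7.295074812342751
0.03385125754215545 8.331316985509815
0.03323858527880811 8.763473556314096
0.03470042759583641 8.041926309769508
[ 0.52091828 -0.17993559] [ 0.53108475 -0.24263126] -80.78932615595065 0.06351460395249567
tray corner [ 0.47225405 -0.12991544  0.01      ]
tray corner [ 0.62595531 -0.14320331  0.01      ]
shift [-0.017  0.01   0.592] turn [ 0.    -0.    -0.001] q7 0.63
```

jog_arm(moves=[-0.02, 0.01, 0.12, 0, 0, 0, 1, -0.02, 0.01, 0.26, 0, 0, 0, 1, -0.02, 0.01, 0.4, 0, 0, 0, 1, -0.02, 0.01, 0.5, 0, 0, 0, 1, -0.02, 0.01, 0.56, 0, 0, 0, 1, -0.02, 0.01, 0.59, 0, 0, 0, 1, -0.02, 0.01, 0.59, 0, 0, 0, 1, -0.02, 0.01, 0.59, 0, 0, 0, 0.2])

```text
time: 5.25
position: [0.5324, -0.2434, 0.0137]
tool_rot: [2.062, 2.368, 0.002]
ft_force: [0.4, -0.6, 0.3]
grip_width: 0.944
grip_force: 0.0
```

jog_arm(moves=[0, 0, 0, 0, 0, 0, -0.3, 0, 0, 0, 0, 0, 0, -1, 0, 0, 0, 0, 0, 0, -1, 0, 0, 0, 0, 0, 0, -1, 0, 0, 0, 0, 0, 0, -1, 0, 0, 0, 0, 0, 0, -1, 0, 0, 0, 0, 0, 0, -1, 0, 0, 0, 0, 0, 0, -1], newtons=35)

```text
time: 6.25
position: [0.5316, -0.243, 0.0126]
tool_rot: [2.063, 2.369, 0.0]
ft_force: [0.5, 0.3, 0.2]
grip_width: 0.387
grip_force: 34.9
```

```bash
python3 - <<'E'
from h import *
st()
E
```

```text
t 6.25 p [ 0.5316 -0.243   0.0126] yaw_y 7.92 tilt 0.01 q7 0.759 F [0.5 0.3 0.2] M [-0.071 -0.093 -0.032] w 0.387 gf 34.9
```

jog_arm(moves=[0, 0, -0.03, 0, 0, 0, -1, 0, 0, -0.1, 0, 0, 0, -1, 0, 0, -0.18, 0, 0, 0, -1, 0, 0, -0.28, 0, 0, 0, -1, 0, 0, -0.36, 0, 0, 0, -1, 0, 0, -0.42, 0, 0, 0, -1, 0, 0, -0.44, 0, 0, 0, -1, 0, 0, -0.44, 0, 0, 0, -1])

```text
time: 7.25
position: [0.5313, -0.2429, 0.1446]
tool_rot: [-2.063, -2.37, -0.0]
ft_force: [0.4, 0.1, -3.8]
grip_width: 0.387
grip_force: 34.9
```

```bash
python3 - <<'E'
from h import *
st();goal(.541,.05,.145,60);goal(.5434,.1114,.145,86.6)
E
```

```text
t 7.25 p [ 0.5313 -0.2429  0.1446] yaw_y 7.92 tilt 0.01 q7 0.671 F [ 0.4  0.1 -3.8] M [-0.045  0.039 -0.001] w 0.387 gf 34.9
shift [ 0.963  0.166 -0.001] turn [ 0.    -0.    -0.868] q7 0.67
shift [ 1.164e+00  2.030e-01 -1.000e-03] turn [ 0.    -0.    -1.311] q7 0.67
```

jog_arm(moves=[0.06, 0.01, 0, 0, 0, -0.05, -1, 0.17, 0.03, 0, 0, 0, -0.15, -1, 0.3, 0.05, 0, 0, 0, -0.28, -1, 0.44, 0.08, 0, 0, 0, -0.42, -1, 0.58, 0.1, 0, 0, 0, -0.56, -1, 0.72, 0.13, 0, 0, 0, -0.7, -1, 0.84, 0.15, 0, 0, 0, -0.82, -1, 0.92, 0.16, 0, 0, 0, -0.9, -1])

```text
time: 8.25
position: [0.5398, 0.0404, 0.1437]
tool_rot: [-0.75, -3.049, 0.0]
ft_force: [-0.5, 0.1, -3.9]
grip_width: 0.391
grip_force: 34.9
```

```bash
python3 - <<'E'
from h import *
st();goal(.5434,.1114,.145,86.6)
E
```

```text
t 8.25 p [0.5398 0.0404 0.1437] yaw_y 62.37 tilt 0.11 q7 1.02 F [-0.5  0.1 -3.9] M [-0.017 -0.02   0.019] w 0.391 gf 34.9
shift [ 0.099  0.215 -0.004] turn [-0.    -0.002 -0.404] q7 1.02
```

jog_arm(moves=[0.02, 0.04, 0, 0, 0, -0.08, -1, 0.05, 0.11, 0, 0, 0, -0.2, -1, 0.08, 0.17, 0, 0, 0, -0.31, -1, 0.1, 0.21, 0, 0, 0, -0.38, -1, 0.1, 0.215, 0, 0, 0, -0.405, -1, 0.1, 0.215, 0, 0, 0, -0.405, -1, 0.1, 0.215, 0, 0, 0, -0.405, -1, 0.1, 0.215, 0, 0, 0, -0.405, -1])

```text
time: 9.25
position: [0.5449, 0.1073, 0.1446]
tool_rot: [0.106, 3.14, -0.0]
ft_force: [-0.1, -1.0, -3.4]
grip_width: 0.384
grip_force: 34.9
```

```bash
python3 - <<'E'
from h import *
st();goal(.544,.1114,.054,86.6);goal(.544,.1114,.075,86.6)
d=snap('side','s3');u=proj(d,[.5434,.1114,.08]);u,v=int(u[0]),int(u[1])
cv2.imwrite('pics/s3c.png',cv2.resize(d['pixels'][v-90:v+60,u-100:u+100,::-1],None,fx=3.5,fy=3.5))
E
```

```text
t 9.25 p [0.5449 0.1073 0.1446] yaw_y 86.14 tilt 0.01 q7 1.311 F [-0.1 -1.  -3.4] M [ 0.052  0.098 -0.022] w 0.384 gf 34.9
shift [0.004 0.013 0.302] turn [-0.     0.    -0.008] q7 1.31
shift [0.004 0.013 0.232] turn [-0.     0.    -0.008] q7 1.31
```

View pics/s3c.png

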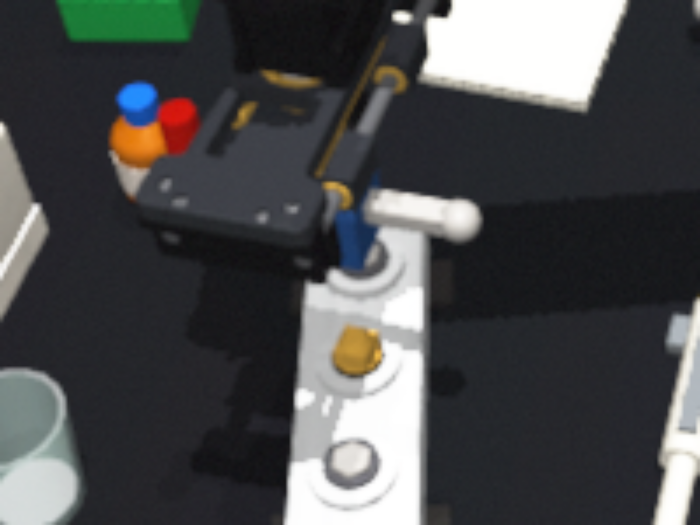

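jog_arm(moves=[0, 0.01, 0.03, 0, 0, 0, -1, 0, 0.01, 0.08, 0, 0, 0, -1, 0, 0.01, 0.14, 0, 0, 0, -1, 0, 0.01, 0.18, 0, 0, 0, -1, 0, 0.01, 0.2, 0, 0, 0, -1, 0, 0.01, 0.2, 0, 0, 0, -1, 0, 0.01, 0.2, 0, 0, 0, -1, 0, 0.01, 0.2, 0, 0, 0, -1])

```text
time: 10.3
position: [0.5455, 0.1111, 0.0852]
tool_rot: [0.104, 3.139, 0.001]
ft_force: [0.2, -0.2, -3.2]
grip_width: 0.389
grip_force: 34.9
```

```bash
python3 - <<'E'
from h import *
st();goal(.544,.1114,.055,86.6)
E
```

```text
t 10.3 p [0.5455 0.1111 0.0852] yaw_y 86.22 tilt 0.08 q7 1.325 F [ 0.2 -0.2 -3.2] M [ 0.038  0.07  -0.029] w 0.389 gf 34.9
shift [0.005 0.    0.101] turn [ 0.001  0.001 -0.006] q7 1.32
```

jog_arm(moves=[0.003, 0, 0.01, 0, 0, 0, -1, 0.005, 0, 0.02, 0, 0, 0, -1, 0.005, 0, 0.03, 0, 0, 0, -1, 0.005, 0, 0.04, 0, 0, 0, -1, 0.005, 0, 0.05, 0, 0, 0, -1, 0.005, 0, 0.06, 0, 0, 0, -1, 0.005, 0, 0.07, 0, 0, 0, -1, 0.005, 0, 0.07, 0, 0, 0, -1], newtons=20)

```text
time: 11.3
position: [0.5442, 0.1111, 0.0635]
tool_rot: [0.104, 3.139, 0.0]
ft_force: [1.9, 0.3, -3.5]
grip_width: 0.387
grip_force: 19.9
```

```bash
python3 - <<'E'
from h import *
st();goal(.544,.1114,.055,86.6)
E
```

```text
t 11.3 p [0.5442 0.1111 0.0635] yaw_y 86.22 tilt 0.08 q7 1.331 F [ 1.9  0.3 -3.5] M [ 0.034 -0.457 -0.008] w 0.387 gf 19.9
shift [0.001 0.001 0.028] turn [ 0.     0.001 -0.006] q7 1.33
```

jog_arm(moves=[-0.003, 0, 0.005, 0, 0, 0, -1, -0.004, 0, 0.01, 0, 0, 0, -1, -0.004, 0, 0.015, 0, 0, 0, -1, -0.004, 0, 0.02, 0, 0, 0, -1, -0.004, 0, 0.024, 0, 0, 0, -1, -0.004, 0, 0.028, 0, 0, 0, -1, -0.004, 0, 0.028, 0, 0, 0, -1, -0.004, 0, 0.028, 0, 0, 0, -1])

```text
time: 12.3
position: [0.5448, 0.111, 0.0552]
tool_rot: [0.104, 3.14, 0.0]
ft_force: [0.1, 0.1, -2.4]
grip_width: 0.387
grip_force: 19.9
```

```bash
python3 - <<'E'
from h import *
st()
E
```

```text
t 12.3 p [0.5448 0.111  0.0552] yaw_y 86.22 tilt 0.01 q7 1.336 F [ 0.1  0.1 -2.4] M [ 0.019 -0.004 -0.017] w 0.387 gf 19.9
```

jog_arm(moves=[0, 0, 0.002, 0, 0, 0, -1, 0, 0, 0.002, 0, 0, 0, 0.3, 0, 0, 0.002, 0, 0, 0, 0.3, 0, 0, 0.002, 0, 0, 0, 0.3, 0, 0, 0.002, 0, 0, 0, 0.3, 0, 0, 0.002, 0, 0, 0, 0.3, 0, 0, 0.002, 0, 0, 0, 0.3, 0, 0, 0.002, 0, 0, 0, 0.3])

```text
time: 13.3
position: [0.5447, 0.1111, 0.0546]
tool_rot: [0.104, 3.14, 0.0]
ft_force: [-0.2, 1.1, -0.7]
grip_width: 0.648
grip_force: 0.0
```

```bash
python3 - <<'E'
from h import *
st();d=snap('side','s4');u=proj(d,[.5434,.1114,.08]);u,v=int(u[0]),int(u[1])
cv2.imwrite('pics/s4c.png',cv2.resize(d['pixels'][v-60:v+60,u-80:u+80,::-1],None,fx=4.5,fy=4.5))
E
```

```text
t 13.3 p [0.5447 0.1111 0.0546] yaw_y 86.22 tilt 0.0 q7 1.336 F [-0.2  1.1 -0.7] M [0.067 0.02  0.034] w 0.648 gf 0.0
```

View pics/s4c.png

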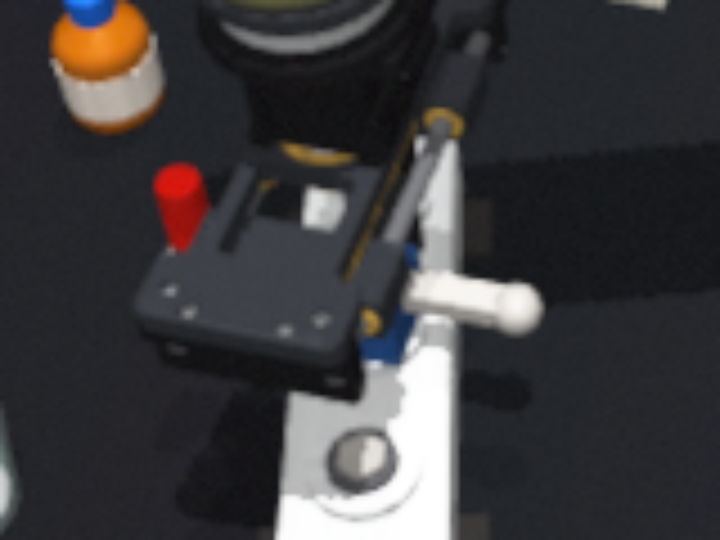

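The key sits level on the collar, released. I'll regrip it and turn clockwise.

jog_arm(moves=[0, 0, 0, 0, 0, 0, -1, 0, 0, 0, 0, 0, 0, -1, 0, 0, 0, 0, 0, 0, -1, 0, 0, 0, 0, 0, 0, -1, 0, 0, 0, 0, 0, 0, -1, 0, 0, 0, 0, 0, 0, -1, 0, 0, 0, 0, 0, 0, -1, 0, 0, 0, 0, 0, 0, -1], newtons=55)

```text
time: 14.35
position: [0.5448, 0.111, 0.0546]
tool_rot: [0.104, 3.14, 0.0]
ft_force: [-0.2, 0.2, 0.3]
grip_width: 0.382
grip_force: 54.9
```

jog_arm(moves=[0, 0, 0, 0, 0, 0.1, -1, 0, 0, 0, 0, 0, 0.23, -1, 0, 0, 0, 0, 0, 0.37, -1, 0, 0, 0, 0, 0, 0.51, -1, 0, 0, 0, 0, 0, 0.65, -1, 0, 0, 0, 0, 0, 0.79, -1, 0, 0, 0, 0, 0, 0.92, -1, 0, 0, 0, 0, 0, 1, -1])

```text
time: 15.35
position: [0.5452, 0.1101, 0.0546]
tool_rot: [1.664, 2.663, -0.001]
ft_force: [0.6, -1.4, -1.2]
grip_width: 0.389
grip_force: 54.9
```

```bash
python3 - <<'E'
from h import *
st()
E
```

```text
t 15.35 p [0.5452 0.1101 0.0546] yaw_y 26.02 tilt 0.09 q7 0.328 F [ 0.6 -1.4 -1.2] M [-0.391 -0.197  0.07 ] w 0.389 gf 54.9
```

jog_arm(moves=[0, 0, 0, 0, 0, 0.08, -1, 0, 0, 0, 0, 0, 0.18, -1, 0, 0, 0, 0, 0, 0.28, -1, 0, 0, 0, 0, 0, 0.38, -1, 0, 0, 0, 0, 0, 0.48, -1, 0, 0, 0, 0, 0, 0.58, -1, 0, 0, 0, 0, 0, 0.65, -1, 0, 0, 0, 0, 0, 0.65, -1])

```text
time: 16.35
position: [0.5448, 0.11, 0.0546]
tool_rot: [2.454, 1.96, -0.001]
ft_force: [0.3, -2.3, 0.3]
grip_width: 0.385
grip_force: 54.9
```

```bash
python3 - <<'E'
from h import *
st()
E
```

```text
t 16.35 p [0.5448 0.11   0.0546] yaw_y -12.76 tilt 0.07 q7 -0.317 F [ 0.3 -2.3  0.3] M [-0.609  0.052 -0.013] w 0.385 gf 54.9
```

jog_arm(moves=[0, 0, 0, 0, 0, 0.06, -1, 0, 0, 0, 0, 0, 0.14, -1, 0, 0, 0, 0, 0, 0.22, -1, 0, 0, 0, 0, 0, 0.3, -1, 0, 0, 0, 0, 0, 0.38, -1, 0, 0, 0, 0, 0, 0.45, -1, 0, 0, 0, 0, 0, 0.5, -1, 0, 0, 0, 0, 0, 0.5, -1])

```text
time: 17.35
position: [0.5445, 0.1102, 0.0546]
tool_rot: [2.877, 1.26, -0.001]
ft_force: [-1.1, -3.1, 1.8]
grip_width: 0.39
grip_force: 54.9
```

```bash
python3 - <<'E'
from h import *
st()
E
```

```text
t 17.35 p [0.5445 0.1102 0.0546] yaw_y -42.71 tilt 0.06 q7 -0.81 F [-1.1 -3.1  1.8] M [-0.739  0.352 -0.061] w 0.39 gf 54.9
```

jog_arm(moves=[-0.002, 0.002, 0, 0, 0, 0.05, -1, -0.002, 0.002, 0, 0, 0, 0.11, -1, -0.002, 0.002, 0, 0, 0, 0.17, -1, -0.002, 0.002, 0, 0, 0, 0.23, -1, -0.002, 0.002, 0, 0, 0, 0.29, -1, -0.002, 0.002, 0, 0, 0, 0.35, -1, -0.002, 0.002, 0, 0, 0, 0.4, -1, -0.002, 0.002, 0, 0, 0, 0.4, -1])

```text
time: 18.35
position: [0.5443, 0.1104, 0.0546]
tool_rot: [-3.076, -0.635, 0.001]
ft_force: [-3.0, -1.3, 2.6]
grip_width: 0.387
grip_force: 54.9
```

```bash
python3 - <<'E'
from h import *
st()
E
```

```text
t 18.35 p [0.5443 0.1104 0.0546] yaw_y -66.66 tilt 0.05 q7 -1.201 F [-3.  -1.3  2.6] M [-0.362  0.614 -0.058] w 0.387 gf 54.9
```

jog_arm(moves=[-0.003, -0.001, 0, 0, 0, 0.04, -1, -0.003, -0.001, 0, 0, 0, 0.09, -1, -0.003, -0.001, 0, 0, 0, 0.14, -1, -0.003, -0.001, 0, 0, 0, 0.19, -1, -0.003, -0.001, 0, 0, 0, 0.24, -1, -0.003, -0.001, 0, 0, 0, 0.28, -1, -0.003, -0.001, 0, 0, 0, 0.3, -1, -0.003, -0.001, 0, 0, 0, 0.3, -1])

```text
time: 19.35
position: [0.5442, 0.1106, 0.0546]
tool_rot: [-3.138, -0.146, -0.001]
ft_force: [2.0, 0.3, -0.5]
grip_width: 0.388
grip_force: 55.0
```

```bash
python3 - <<'E'
from h import *
st()
E
```

```text
t 19.35 p [0.5442 0.1106 0.0546] yaw_y -84.67 tilt 0.05 q7 -1.494 F [ 2.   0.3 -0.5] M [-0.053 -0.07   0.337] w 0.388 gf 55.0
```

jog_arm(moves=[0, 0, 0, 0, 0, 0.04, -1, 0, 0, 0, 0, 0, 0.08, -1, 0, 0, 0, 0, 0, 0.12, -1, 0, 0, 0, 0, 0, 0.16, -1, 0, 0, 0, 0, 0, 0.2, -1, 0, 0, 0, 0, 0, 0.2, -1, 0, 0, 0, 0, 0, 0.2, -1, 0, 0, 0, 0, 0, 0.2, -1])

```text
time: 20.35
position: [0.5441, 0.1107, 0.0546]
tool_rot: [-3.135, 0.184, -0.001]
ft_force: [1.4, 2.0, -0.7]
grip_width: 0.389
grip_force: 55.0
```

```bash
python3 - <<'E'
from h import *
st()
E
```

```text
t 20.35 p [0.5441 0.1107 0.0546] yaw_y -96.72 tilt 0.06 q7 -1.687 F [ 1.4  2.  -0.7] M [ 0.301 -0.199  0.411] w 0.389 gf 55.0
```

jog_arm(moves=[0, 0, 0, 0, 0, 0.06, -1, 0, 0, 0, 0, 0, 0.13, -1, 0, 0, 0, 0, 0, 0.2, -1, 0, 0, 0, 0, 0, 0.27, -1, 0, 0, 0, 0, 0, 0.34, -1, 0, 0, 0, 0, 0, 0.4, -1, 0, 0, 0, 0, 0, 0.44, -1, 0, 0, 0, 0, 0, 0.44, -1])

```text
time: 21.35
position: [0.5442, 0.111, 0.0546]
tool_rot: [-3.01, 0.894, -0.001]
ft_force: [2.6, 2.3, -1.3]
grip_width: 0.388
grip_force: 55.0
```

```bash
python3 - <<'E'
from h import *
st();d=snap('top','t5');u=proj(d,[.5434,.1114,.08]);u,v=int(u[0]),int(u[1]);print(u,v)
cv2.imwrite('pics/t5c.png',cv2.resize(d['pixels'][v-60:v+60,u-75:u+75,::-1],None,fx=4.5,fy=4.5))
E
```

```text
t 21.35 p [0.5442 0.111  0.0546] yaw_y -123.09 tilt 0.07 q7 -2.105 F [ 2.6  2.3 -1.3] M [ 0.652 -0.357  0.53 ] w 0.388 gf 55.0
200 176
```

View pics/t5c.png

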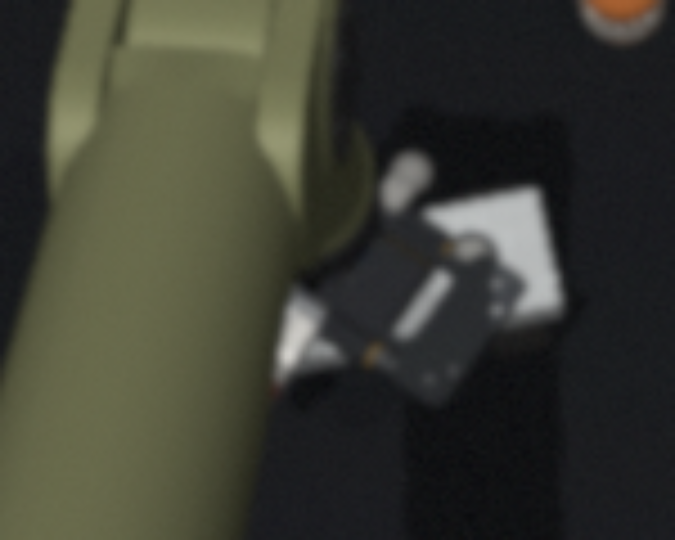

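Torque rose 0.34 → 0.41 → 0.53 N m over 38° past the bite, so taper is about 0.6–1.0. I'll back off within the socket play and lift.

jog_arm(moves=[0, 0, 0, 0, 0, -0.05, -1, 0, 0, 0, 0, 0, -0.09, -1, 0, 0, -0.01, 0, 0, -0.09, -1, 0, 0, -0.03, 0, 0, -0.09, -1, 0, 0, -0.05, 0, 0, -0.09, -1, 0, 0, -0.07, 0, 0, -0.09, -1, 0, 0, -0.09, 0, 0, -0.09, -1, 0, 0, -0.11, 0, 0, -0.09, -1])

```text
time: 22.4
position: [0.5435, 0.1097, 0.0879]
tool_rot: [3.049, -0.755, -0.001]
ft_force: [0.4, 0.4, -2.7]
grip_width: 0.383
grip_force: 54.9
```

jog_arm(moves=[0, 0, -0.03, 0, 0, 0, -1, 0, 0, -0.07, 0, 0, 0, -1, 0, 0, -0.12, 0, 0, 0, -1, 0, 0, -0.17, 0, 0, 0, -1, 0, 0, -0.2, 0, 0, 0, -1, 0, 0, -0.22, 0, 0, 0, -1, 0, 0, -0.22, 0, 0, 0, -1, 0, 0, -0.22, 0, 0, 0, -1])

```text
time: 23.4
position: [0.5435, 0.1101, 0.1531]
tool_rot: [3.049, -0.754, -0.001]
ft_force: [-0.2, -0.2, -2.9]
grip_width: 0.389
grip_force: 54.9
```

```bash
python3 - <<'E'
from h import *
st();goal(.541,-.233,.145,-115)
d=snap('side','s6')
cv2.imwrite('pics/s6.png',d['pixels'][:,:,::-1])
E
```

```text
t 23.4 p [0.5435 0.1101 0.1531] yaw_y -117.78 tilt 0.05 q7 -2.119 F [-0.2 -0.2 -2.9] M [0.014 0.147 0.004] w 0.389 gf 54.9
shift [0.526 1.016 0.027] turn [ 0.001  0.001 -0.046] q7 -2.12
```

View pics/s6.png

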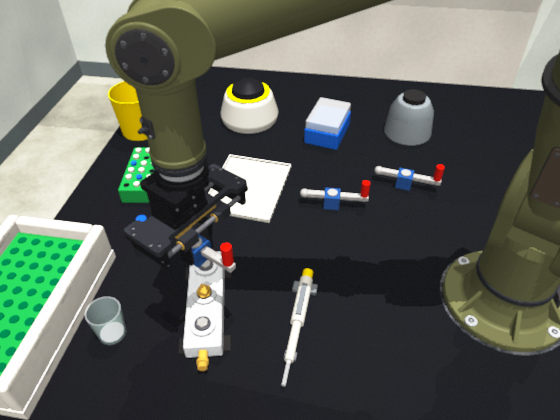

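The key is off the plug and held upright. The pipette, bottle and beaker are unmoved, and the tray at about (248,187) is empty.

jog_arm(moves=[0.03, 0.05, 0, 0, 0, 0, -1, 0.08, 0.16, 0, 0, 0, 0, -1, 0.16, 0.31, 0, 0, 0, 0, -1, 0.24, 0.47, 0, 0, 0, 0, -1, 0.32, 0.63, 0, 0, 0, 0, -1, 0.41, 0.79, 0, 0, 0, 0, -1, 0.48, 0.93, 0, 0, 0, 0, -1, 0.52, 1, 0, 0, 0, 0, -1])

```text
time: 24.45
position: [0.54, -0.2334, 0.1537]
tool_rot: [3.045, -0.762, -0.0]
ft_force: [0.0, 0.2, -3.0]
grip_width: 0.386
grip_force: 54.9
```

```bash
python3 - <<'E'
from h import *
st();goal(.541,-.233,.013,-117.8)
E
```

```text
t 24.45 p [ 0.54   -0.2334  0.1537] yaw_y -118.1 tilt 0.13 q7 -1.421 F [ 0.   0.2 -3. ] M [ 0.098  0.107 -0.004] w 0.386 gf 54.9
shift [ 0.002 -0.004  0.469] turn [ 0.002 -0.    -0.005] q7 -1.42
```

jog_arm(moves=[0, 0, 0.06, 0, 0, 0, -1, 0, 0, 0.15, 0, 0, 0, -1, 0, 0, 0.25, 0, 0, 0, -1, 0, 0, 0.34, 0, 0, 0, -1, 0, 0, 0.4, 0, 0, 0, -1, 0, 0, 0.43, 0, 0, 0, -1, 0, 0, 0.44, 0, 0, 0, -1, 0, 0, 0.44, 0, 0, 0, -1], newtons=30)

```text
time: 25.45
position: [0.5425, -0.2282, 0.0221]
tool_rot: [-3.05, 0.754, -0.002]
ft_force: [0.1, 0.4, -2.9]
grip_width: 0.388
grip_force: 29.9
```

```bash
python3 - <<'E'
from h import *
st()
E
```

```text
t 25.45 p [ 0.5425 -0.2282  0.0221] yaw_y -117.77 tilt 0.06 q7 -1.316 F [ 0.1  0.4 -2.9] M [-0.017  0.182 -0.048] w 0.388 gf 29.9
```

jog_arm(moves=[0, 0, 0.007, 0, 0, 0, -1, 0, 0, 0.014, 0, 0, 0, -1, 0, 0, 0.02, 0, 0, 0, -1, 0, 0, 0.025, 0, 0, 0, -1, 0, 0, 0.029, 0, 0, 0, -1, 0, 0, 0.031, 0, 0, 0, -1, 0, 0, 0.031, 0, 0, 0, -1, 0, 0, 0.031, 0, 0, 0, -1])

```text
time: 26.45
position: [0.5421, -0.228, 0.0126]
tool_rot: [-3.049, 0.754, -0.0]
ft_force: [-2.4, 1.2, 3.7]
grip_width: 0.386
grip_force: 29.9
```

```bash
python3 - <<'E'
from h import *
st()
E
```

```text
t 26.45 p [ 0.5421 -0.228   0.0126] yaw_y -117.78 tilt 0.02 q7 -1.307 F [-2.4  1.2  3.7] M [ 0.271  0.651 -0.016] w 0.386 gf 29.9
```

Contact with the floor. Open fully, then retreat straight up.

jog_arm(moves=[0, 0, 0, 0, 0, 0, -0.1, 0, 0, 0, 0, 0, 0, 0.2, 0, 0, 0, 0, 0, 0, 0.6, 0, 0, 0, 0, 0, 0, 0.6, 0, 0, 0, 0, 0, 0, 0.6, 0, 0, 0, 0, 0, 0, 0.6, 0, 0, -0.03, 0, 0, 0, 0.6, 0, 0, -0.08, 0, 0, 0, 0.6])

```text
time: 27.45
position: [0.5418, -0.228, 0.0369]
tool_rot: [3.05, -0.754, -0.001]
ft_force: [1.1, 0.3, 0.9]
grip_width: 0.798
grip_force: 0.0
```

jog_arm(moves=[0, 0, -0.06, 0, 0, 0, 0.6, 0, 0, -0.14, 0, 0, 0, 0.6, 0, 0, -0.24, 0, 0, 0, 0.6, 0, 0, -0.34, 0, 0, 0, 0.6, 0, 0, -0.44, 0, 0, 0, 0.6, 0, 0, -0.5, 0, 0, 0, 0.6, 0, 0, -0.5, 0, 0, 0, 0.6, 0, 0, -0.5, 0, 0, 0, 0.6])

```text
time: 28.45
position: [0.5415, -0.2276, 0.1854]
tool_rot: [-3.049, 0.754, 0.002]
ft_force: [0.1, -0.2, -0.5]
grip_width: 0.798
grip_force: 0.0
```

```bash
python3 - <<'E'
from h import *
st();d=snap('wrist','w7')
E
```

```text
t 28.45 p [ 0.5415 -0.2276  0.1854] yaw_y -117.77 tilt 0.08 q7 -1.445 F [ 0.1 -0.2 -0.5] M [ 0.021  0.205 -0.004] w 0.798 gf 0.0
```

View pics/w7.png

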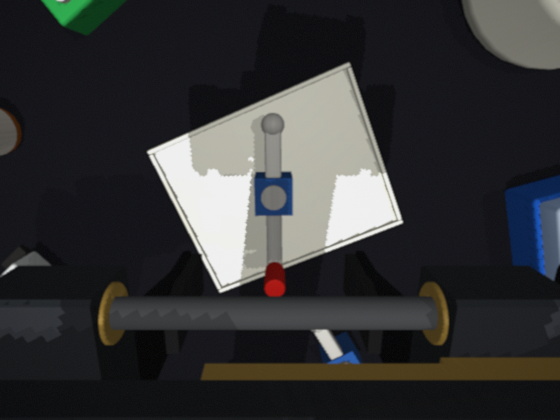

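The key stands upright, with its hub at (274,195) near the tray's middle, and nothing is touching it. I'm handing in.

```bash
python3 -c "
from bench import ctrl
print(ctrl.close_job())"
```

```text
the job is handed in; nothing more can be done
None
```

The job is handed in, but the result wasn't shown: I estimate the plug is tightened 0.6–1.0 rad past its bite, judging from wrist torque and turn angle. The key stands upright and released near the middle of the tray, and the pipette, bottle and beaker had not moved when last seen.

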